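# Find the high spot of a scraping turntable with a plunger gauge

### The job

The little pull-out bamboo turntable on the dresser scrapes because its rim has one high spot. Slide the turntable by its knob against the sprung plunger of the gauge, pressing gently and never hard, and turn it clockwise with the plunger riding on the rim until you have found the high spot. Let go with the crest of the high spot resting against the plunger tip, so that it can be marked for sanding, and leave the other things on the dresser alone.

Things in the scene. Friction and masses are not known exactly. Their poses are not given: they have to be found in the camera images.
- rig: fixed bamboo base board, 150 x 300 x 8 mm, carrying slide rails, turntable and gauge. Origin on the dresser top; board spans x -75..75, y -120..180 mm. Its y axis is the slide direction, from turntable to gauge: a black housing 50 x 55 mm, 60 mm high, near face at y = 110 mm, with a 10 mm steel stem sticking out of it towards the turntable. z is up
- hub (a point): centre of the turntable's upright round aluminium knob (36 mm diameter, 42 mm tall, from 50 to 92 mm above the dresser); this point is on the turning axis, 71 mm above the dresser. Turning takes about 0.06 N m, any number of turns
- tip (a point): foremost point of the plunger's ball tip (10 mm ball on a 7 mm steel rod, 34 mm above the dresser), pointing along the rig's -y at the turning axis. It meets the plain rim when the carriage stands at 0.015 m. While it touches, its distance to the axis is the rim's radius there
- turntable: knob, round bamboo top (160 mm wide, upper face 50 mm up) and, hidden under it (24 to 44 mm up), the rim: radius 66 mm but for one smooth hump 65 mm long whose crest, the high spot, is 73 mm from the axis. The crest starts 0.6 to 1.7 rad anticlockwise (from above) of the plunger. Origin on the axis at dresser height, z up; x and y do not tell where the crest is
- plunger: the gauge's sprung plunger; origin at its tip, axes as the rig's. Its spring pushes back 1 N per mm over 16 mm of travel, then a hard stop; its tail comes out of the back of the housing by as much as it is pressed in. More than 12 N harms the gauge
- tray: square bamboo tray, 240 x 240 x 30 mm, origin at the centre of its underside; stands fixed on the dresser and carries a fixed grey caddy, 70 x 100 x 85 mm, at its far left
- blue_bottle: round blue bottle, 60 mm diameter, 130 mm tall, on the tray; origin at its foot; leave alone
- spray_bottle: clear spray bottle, 48 mm diameter, 190 mm tall, on the tray; origin at its foot; leave alone
- comb: flat steel comb, 140 mm long, lying in the tray; origin at its underside; leave alone
- votive: empty glass votive holder, 68 mm diameter, 65 mm tall, on the dresser right of the turntable; origin at its foot; leave alone
- carriage (a joint): how far the turntable has slid towards the gauge, 0 to 0.034 m; starts at 0 to 0.012. About 1.5 N friction plus 60 N per m/s. It stays where it is left, but a plunger force above that friction pushes it back until the two balance

How it is judged:
By the outcome, as a careful person would: the job done as asked, in the order asked, and still so for the second after the job is handed in, with the robot touching nothing.
It also fails if it takes over 72 s, if anything falls off the work surface, if the arm or the gripper's body presses on something with over 40 N, if the wrist force passes 120 N, or if a joint passes its speed limit or range.

### The arm

A 7-joint arm with a two-finger parallel gripper is mounted at the origin on the work surface. World frame = base frame: x ahead of the robot, y to its left, z up, the work surface at z = 0. Lengths are in m, angles in rad, forces in N, time in s.
With the tool pointing down it reaches from about 0.4 to 0.85 m from the base axis. Payload 4.5 kg.
Tool frame: the origin (TCP) lies midway between the tips of the shut fingers; the grasp point (between the pads) lies 19 mm behind it; z points along the fingers, y is the line along which they close (so a half turn about z gives the same grasp; the last joint's range is limited). The gripper opens to 88 mm and grips with 3 to 60 N. Pads are 18 mm wide; open, the fingers measure 123 mm over their backs; the gripper's body (75 mm by 187 mm) begins 45 mm behind the grasp point.
Start: joints at [1.253, 0.689, -0.195, 1.565, 0.157, 0.902, -0.215], TCP at [0.215, -0.587, 0.239] pointing down, gripper open.
Joint ranges: [-3.01, 3.01], [-0.46, 2.08], [-1.47, 1.51], [0.13, 2.56], [-1, 4.14], [0.04, 2.09], [-2.66, 2.66]. Speed limits (rad/s): [2.57, 2.57, 3.14, 3.14, 3.14, 3.14, 3.14].

### API

Orientations are given as a unit quaternion [x, y, z, w].
In Python, from plant import r gives the robot as it stands.
- The arm moves only by the tool carry_out, never from a script. Its argument "plan" is a list of rows, each an object with "rot": the turn, a rotation vector about the tool's x, y, z in rad, a list of three; "xyz": the shift along the tool's x, y, z in m, a list of three; "grip": the closure in counts, from 0 (fully open) to 255 (shut). In form: [{"rot": [wx, wy, wz], "xyz": [dx, dy, dz], "grip": grip}, ...]. A call has 1 to 8 rows; each row is the pose to reach, as a shift and turn from the pose commanded when the call began, along the tool's axes at that moment; what a row does not reach only later rows make up. A row lasts 1/12 s, in which the tool goes at most 41.7 mm and 7.16 degrees, less where a joint would pass 70% of its speed; a pose out of reach is approached as far as the arm can. A call with a gripper value outside its range is refused whole. The fingers move at their own pace and stop on an object; "squeeze" is the grip in N (left out, the last holds). Time passes only in rows, so rows that repeat a pose let the fingers close. It gives the time, the measured TCP pose, the force, the opening and the grip force at its end, in the units of the state.
- r.get_state(): the state, without advancing time (a new reading comes with each control period).
- r.snapshot(name): name is "side" or "top"; returns the picture (420x560x3 uint8, red, green, blue); there is no depth.
- r.camera_params(name): a dict with "fx", "fy", "cx", "cy" (pixels), "position" and "attitude" of the camera in the world. Camera axes: x right, y down, z forward; pixel columns grow to the right and rows downward; lengths in m; the calibration is good to about 2 mm. A picture is of the moment at which its call begins. camera_params takes no time and is no camera call.
- r.finish_job(): hands the job in; it is judged then, once.
The state is a dict: "clock": time; "q": joint angles; "qd": joint speeds; "joint_torque": joint torques, N m; "tool_pos": TCP position; "eef_rot": TCP orientation; "contact_force": force on the tool from outside, world axes, zero at the start; "moment": the same for the moment, N m; "opening": opening from 0.0 (shut) to 1.0 (fully open); "finger_force": force on a finger pad.
Only numpy, scipy, OpenCV 4.12 (cv2) and the standard library are available. Lean on these libraries where they do the work, as an engineer would, in place of code of your own. Each camera call takes 0.05 s, during which the arm holds its last target. There are 200 camera calls.

## Working session

There is one attempt and no reset: what is moved stays moved. The work goes in short steps, Python scripts to look and compute and a tool call to move; the robot and the scene stay as the last step left them, time stands still between calls to the robot, and variables do not carry over. Pictures are saved under pics/ and viewed, at most 10 in all, crops included, and the job is handed in when it is done.

Besides the shell and the picture viewer there is one more tool, called after "Emit:" by a JSON object that holds its "name" and its "arguments". carry_out: Moves the arm, as the interface text tells. Its arguments: {"type":"object","properties":{"plan":{"type":"array"},"squeeze":{"type":"number"}},"required":["plan"]}

```bash
mkdir -p pics; python3 - <<'E'
from plant import r
import cv2
for n in("side","top"):
    im=r.snapshot(n); cv2.imwrite(f"pics/{n}0.png",im[:,:,::-1]); print(n,r.camera_params(n))
print(r.get_state())
E
```

```text
side {'fx': 434.0289239485794, 'fy': 434.0289239485794, 'cx': 283.75423481842677, 'cy': 204.61361714022436, 'position': array([-0.18207826,  0.81949526,  0.76239825]), 'attitude': array([-0.31924912,  0.80845716, -0.46427877,  0.17006541])}
top {'fx': 451.21331093226615, 'fy': 451.21331093226615, 'cx': 276.37492922821684, 'cy': 209.23137934903892, 'position': array([ 0.32788285, -0.02749919,  1.21926897]), 'attitude': array([-0.69884115,  0.70872164, -0.06577434,  0.07077023])}
{'clock': 0.1, 'q': array([ 1.25280896,  0.68990938, -0.19450991,  1.56624481,  0.15733284,
        0.90247875, -0.21510626]), 'qd': array([ 2.22055848e-04, -1.45537191e-06,  2.71469815e-04, -3.25212109e-03,
       -3.59302948e-04,  5.05763189e-04,  1.63398764e-03]), 'joint_torque': array([-3.57663448e-03, -5.28500962e+01, -1.27127722e+00, -1.53837740e+01,
       -5.24786662e-02,  2.10227081e-03,  7.93014124e-05]), 'tool_pos': array([ 0.21511264, -0.58621317,  0.23798292]), 'eef_rot': array([ 9.84562938e-01,  1.75028977e-01, -2.16592348e-04, -7.94435001e-04]), 'contact_force': array([-0.3771694 ,  0.36876472,  0.27761768]), 'moment': array([-0.02198318, -0.01562608, -0.01181708]), 'finger_force': 0.0, 'opening': 0.9969833542632054}
```

View pics/side0.png

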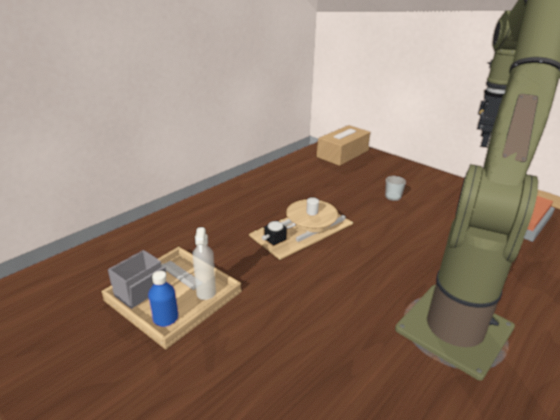

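View pics/top0.png

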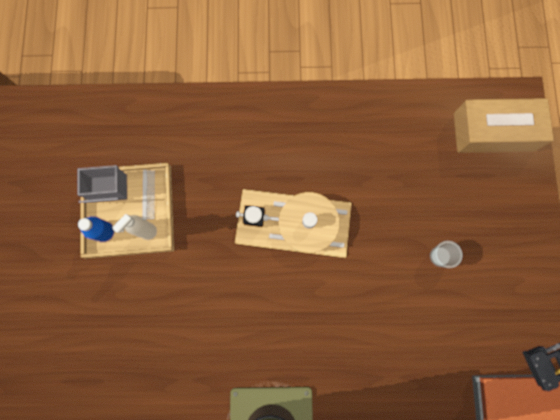

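The side view shows the rig mid-dresser, with the tray to its left and the votive to its right. In the top view the knob is at about (310,219), the gauge at (253,215), and the board corners are near (243,191), (351,203), (347,257) and (236,243).

```bash
cat > h.py <<'E'
import numpy as np, cv2
from plant import r
from scipy.spatial.transform import Rotation as R
def back(n,uv,z):
    c=r.camera_params(n); A=R.from_quat(c['attitude']).as_matrix()
    d=A@np.array([(uv[0]-c['cx'])/c['fx'],(uv[1]-c['cy'])/c['fy'],1]); p=c['position']
    return p+d*(z-p[2])/d[2]
def proj(n,P):
    c=r.camera_params(n); A=R.from_quat(c['attitude']).as_matrix()
    q=(np.atleast_2d(P)-c['position'])@A
    return np.c_[q[:,0]/q[:,2]*c['fx']+c['cx'],q[:,1]/q[:,2]*c['fy']+c['cy']]
def crop(n,x0,y0,w,h,s,name,im=None):
    im=r.snapshot(n) if im is None else im
    o=cv2.resize(im[y0:y0+h,x0:x0+w],None,fx=s,fy=s,interpolation=cv2.INTER_CUBIC)
    cv2.imwrite(f"pics/{name}.png",o[:,:,::-1])
E
python3 - <<'E'
from h import *
for u in [(243,191),(351,203),(347,257),(236,243)]: print(back("top",u,.008).round(4))
print(back("top",(310,219),.092).round(4), back("top",(253,215),.06).round(4), back("side",(313,201),.092).round(4))
im=cv2.imread("pics/top0.png")[:,:,::-1]
crop("top",230,180,130,85,6,"topc",im)
E
```

```text
[0.6178 0.0709 0.008 ]
[ 0.5795 -0.2251  0.008 ]
[ 0.4321 -0.2078  0.008 ]
[0.474  0.0897 0.008 ]
[ 0.5222 -0.1058  0.092 ] [0.5405 0.0405 0.06  ] [ 0.518  -0.1019  0.092 ]
```

View pics/topc.png

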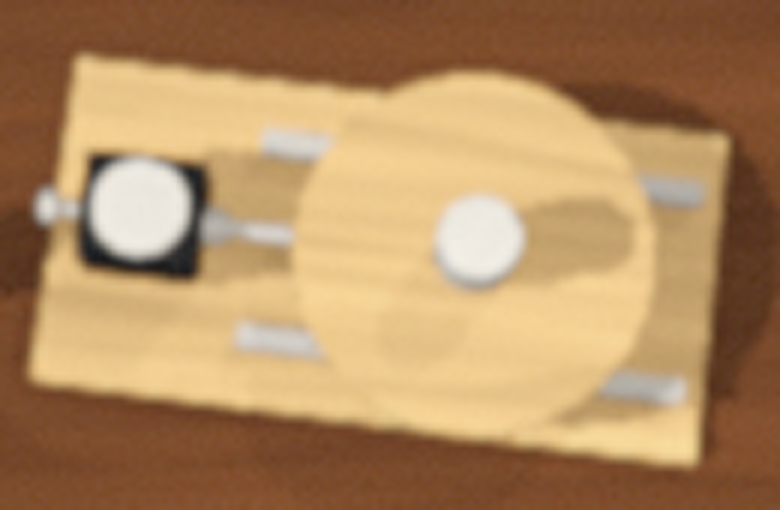

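The crop gives cleaner positions. The board corners are at crop (78,57), (728,137), (697,465) and (32,380). The knob top is at (481,238), the stem end at (290,235) and the tail at (45,207).

```bash
cat >> h.py <<'E'
def to_tool(target,yawx):
    """shift/turn from measured pose to a straight-down pose at target, tool x at angle yawx"""
    s=r.get_state(); A=R.from_quat(s['eef_rot'])
    B=R.from_matrix(np.c_[[np.cos(yawx),np.sin(yawx),0],[np.sin(yawx),-np.cos(yawx),0],[0,0,-1]])
    print("xyz",A.inv().apply(np.array(target)-s['tool_pos']).round(4),"rot",(A.inv()*B).as_rotvec().round(4))
def st():
    s=r.get_state(); print(round(s['clock'],2),'p',s['tool_pos'].round(4),'F',s['contact_force'].round(2),'M',s['moment'].round(3),'q7',s['q'].round(2),'op',round(s['opening'],3),'ff',round(s['finger_force'],1))
E
python3 - <<'E'
from h import *
c=np.array([(78,57),(728,137),(697,465),(32,380)])/6+[229.6,179.6]
w=np.array([back("top",u,.008)[:2] for u in c]); print(w.round(4))
loc=np.array([(75,180),(75,-120),(-75,-120),(-75,180)])/1000. 
# rig: x to +x world side
a=loc-loc.mean(0); b=w-w.mean(0)
th=np.arctan2((a[:,0]*b[:,1]-a[:,1]*b[:,0]).sum(),(a*b).sum()); Rm=np.array([[np.cos(th),-np.sin(th)],[np.sin(th),np.cos(th)]])
o=w.mean(0)-Rm@loc.mean(0); print("th",th,"o",o,"res",(w-(loc@Rm.T+o)).round(4))
for n,u,z in [("top",np.array((481,238))/6+[229.6,179.6],.092),("side",(313,201),.092),("top",np.array((290,235))/6+[229.6,179.6],.034),("top",np.array((45,207))/6+[229.6,179.6],.034)]:
    p=back(n,u,z)[:2]; print(p.round(4),"rig",((p-o)@Rm).round(4))
to_tool([.521,-.105,.2],np.pi/2+th)
E
```

```text
[[ 0.6232  0.072 ]
 [ 0.5811 -0.225 ]
 [ 0.4319 -0.2045]
 [ 0.4742  0.0926]]
th -0.14025611813169728 o [ 0.52339829 -0.09592606] res [[ 0.0004  0.0002]
 [ 0.0002  0.0002]
 [-0.0005 -0.0002]
 [-0.0001 -0.0002]]
[ 0.5216 -0.1052] rig [-0.0005 -0.0095]
[ 0.518  -0.1019] rig [-0.0046 -0.0067]
[ 0.5341 -0.0244] rig [0.0006 0.0723]
[0.5484 0.0845] rig [-0.0005  0.1822]
xyz [ 0.453  -0.3462  0.0385] rot [-1.6000e-03 -8.0000e-04 -1.0787e+00]
```

Emit:
{"name": "carry_out", "arguments": {"plan": [{"rot": [0,0,-0.12],"xyz": [0.03,-0.023,0],"grip": 0},{"rot": [0,0,-0.24],"xyz": [0.06,-0.046,0],"grip": 0},{"rot": [0,0,-0.36],"xyz": [0.09,-0.069,0],"grip": 0},{"rot": [0,0,-0.48],"xyz": [0.12,-0.092,0],"grip": 0},{"rot": [0,0,-0.6],"xyz": [0.15,-0.115,0],"grip": 0},{"rot": [0,0,-0.72],"xyz": [0.18,-0.138,0],"grip": 0},{"rot": [0,0,-0.84],"xyz": [0.21,-0.161,0],"grip": 0},{"rot": [0,0,-0.96],"xyz": [0.24,-0.184,0],"grip": 0}]}}

```text
clock: 0.77
tool_pos: [0.3777, -0.3296, 0.2386]
eef_rot: [0.791, 0.612, -0.0, -0.0]
contact_force: [0.7, -0.4, 0.1]
opening: 0.999
finger_force: 0.0
```

```bash
python3 -c "
from h import *
st(); to_tool([.522,-.105,.16],np.pi/2-.1403)"
```

```text
0.77 p [ 0.3777 -0.3296  0.2386] F [ 0.74 -0.4   0.09] M [-0.056 -0.073  0.059] q7 [ 0.92  0.56 -0.46  1.92  0.35  0.74  0.  ] op 0.999 ff 0.0
xyz [0.2536 0.0835 0.0786] rot [-0.0004 -0.     -0.113 ]
```

Emit:
{"name": "carry_out", "arguments": {"plan": [{"rot": [0,0,-0.05],"xyz": [0.036,0.012,0.011],"grip": 0},{"rot": [0,0,-0.11],"xyz": [0.073,0.024,0.022],"grip": 0},{"rot": [0,0,-0.113],"xyz": [0.109,0.036,0.034],"grip": 0},{"rot": [0,0,-0.113],"xyz": [0.145,0.048,0.045],"grip": 0},{"rot": [0,0,-0.113],"xyz": [0.181,0.06,0.056],"grip": 0},{"rot": [0,0,-0.113],"xyz": [0.217,0.072,0.067],"grip": 0},{"rot": [0,0,-0.113],"xyz": [0.245,0.081,0.077],"grip": 0},{"rot": [0,0,-0.113],"xyz": [0.2536,0.0835,0.0786],"grip": 0}]}}

```text
clock: 1.43
tool_pos: [0.5251, -0.1012, 0.1587]
eef_rot: [0.754, 0.657, 0.002, -0.001]
contact_force: [0.2, 0.1, -0.1]
opening: 1.004
finger_force: 0.0
```

```bash
python3 -c "
from h import *
st(); to_tool([.522,-.105,.058],np.pi/2-.1403)
crop('side',220,150,160,120,5,'s1')"
```

```text
1.43 p [ 0.5251 -0.1012  0.1587] F [ 0.18  0.07 -0.06] M [-0.021 -0.029  0.072] q7 [ 0.33  0.71 -0.37  1.91  0.42  0.6  -0.45] op 1.004 ff 0.0
xyz [-0.0046 -0.0026  0.1007] rot [ 0.     -0.0043  0.0019]
```

View pics/s1.png

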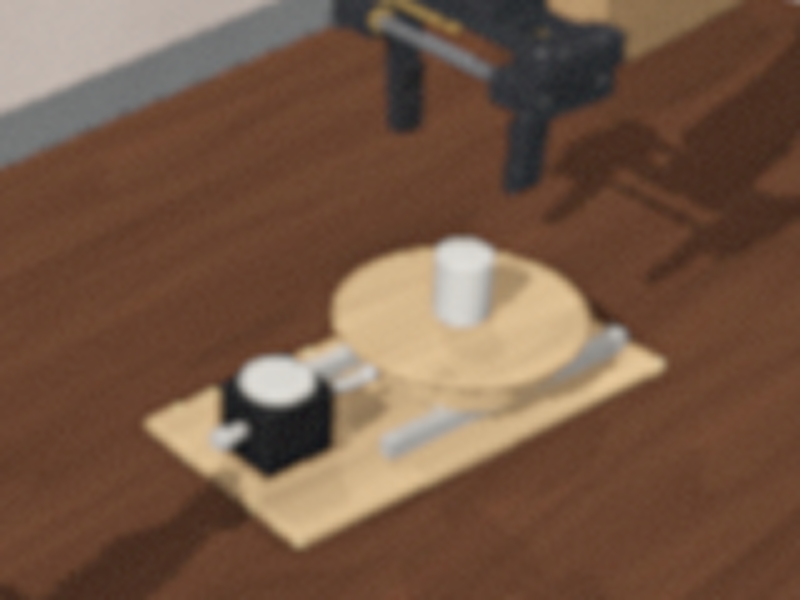

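The fingers straddle the knob, which is at crop (464,270). The plunger stem is at (355,378), clear of the top, and nothing touches. Next I descend.

Emit:
{"name": "carry_out", "arguments": {"plan": [{"rot": [0,0,0],"xyz": [0,0,0.02],"grip": 0},{"rot": [0,0,0],"xyz": [0,0,0.04],"grip": 0},{"rot": [0,0,0],"xyz": [0,0,0.05],"grip": 0},{"rot": [0,0,0],"xyz": [0,0,0.05],"grip": 0},{"rot": [0,0,0],"xyz": [0,0,0.05],"grip": 0},{"rot": [0,0,0],"xyz": [0,0,0.05],"grip": 0}]}}

```text
clock: 1.98
tool_pos: [0.5233, -0.1083, 0.111]
eef_rot: [0.757, 0.653, 0.0, 0.001]
contact_force: [1.3, -0.1, 0.1]
opening: 0.999
finger_force: 0.0
```

```bash
python3 -c "
from h import *
st(); to_tool([.522,-.105,.058],np.pi/2-.1403)"
```

```text
1.98 p [ 0.5233 -0.1083  0.111 ] F [ 1.31 -0.14  0.06] M [-0.094 -0.075  0.   ] q7 [ 0.31  0.78 -0.31  1.94  0.48  0.49 -0.5 ] op 0.999 ff 0.0
xyz [ 0.0031 -0.0018  0.053 ] rot [ 0.0012  0.0003 -0.0067]
```

Emit:
{"name": "carry_out", "arguments": {"plan": [{"rot": [0,0,-0.007],"xyz": [0.003,-0.0018,0.01],"grip": 0},{"rot": [0,0,-0.007],"xyz": [0.003,-0.0018,0.025],"grip": 0},{"rot": [0,0,-0.007],"xyz": [0.003,-0.0018,0.04],"grip": 0},{"rot": [0,0,-0.007],"xyz": [0.003,-0.0018,0.05],"grip": 0},{"rot": [0,0,-0.007],"xyz": [0.003,-0.0018,0.052],"grip": 0},{"rot": [0,0,-0.007],"xyz": [0.003,-0.0018,0.052],"grip": 0},{"rot": [0,0,-0.007],"xyz": [0.003,-0.0018,0.052],"grip": 0},{"rot": [0,0,-0.007],"xyz": [0.003,-0.0018,0.052],"grip": 0}]}}

```text
clock: 2.65
tool_pos: [0.5222, -0.1044, 0.0589]
eef_rot: [0.755, 0.656, 0.001, 0.001]
contact_force: [0.3, 0.6, -0.2]
opening: 0.999
finger_force: 0.0
```

```bash
python3 -c "
from h import *
st(); to_tool([.522,-.105,.058],np.pi/2-.1403)"
```

```text
2.65 p [ 0.5222 -0.1044  0.0589] F [ 0.31  0.6  -0.18] M [ 0.018 -0.053 -0.046] q7 [ 0.25  0.87 -0.24  1.97  0.53  0.36 -0.55] op 0.999 ff 0.0
xyz [-0.0006 -0.0001  0.0009] rot [ 0.0015 -0.      0.0011]
```

Emit:
{"name": "carry_out", "arguments": {"plan": [{"rot": [0,0,0],"xyz": [0,0,0],"grip": 120},{"rot": [0,0,0],"xyz": [0,0,0],"grip": 140},{"rot": [0,0,0],"xyz": [0,0,0],"grip": 200},{"rot": [0,0,0],"xyz": [0,0,0],"grip": 200},{"rot": [0,0,0],"xyz": [0,0,0],"grip": 200},{"rot": [0,0,0],"xyz": [0,0,0],"grip": 200},{"rot": [0,0,0],"xyz": [0,0,0],"grip": 200},{"rot": [0,0,0],"xyz": [0,0,0],"grip": 200}], "squeeze": 20}}

```text
clock: 3.32
tool_pos: [0.5216, -0.1043, 0.0581]
eef_rot: [0.754, 0.656, -0.0, 0.0]
contact_force: [-0.5, 0.2, -0.2]
opening: 0.418
finger_force: 0.0
```

```bash
python3 -c "
from h import *
st()"
```

```text
3.32 p [ 0.5216 -0.1043  0.0581] F [-0.51  0.17 -0.16] M [-0.017 -0.052  0.033] q7 [ 0.25  0.87 -0.24  1.97  0.53  0.36 -0.55] op 0.418 ff 0.0
```

Emit:
{"name": "carry_out", "arguments": {"plan": [{"rot": [0,0,0],"xyz": [0,0,0],"grip": 255},{"rot": [0,0,0],"xyz": [0,0,0],"grip": 255},{"rot": [0,0,0],"xyz": [0,0,0],"grip": 255},{"rot": [0,0,0],"xyz": [0.001,0,0],"grip": 255},{"rot": [0,0,0],"xyz": [0.002,0,0],"grip": 255},{"rot": [0,0,0],"xyz": [0.003,0,0],"grip": 255},{"rot": [0,0,0],"xyz": [0.003,0,0],"grip": 255},{"rot": [0,0,0],"xyz": [0.003,0,0],"grip": 255}], "squeeze": 20}}

```text
clock: 3.98
tool_pos: [0.5217, -0.1014, 0.0581]
eef_rot: [0.755, 0.656, -0.0, -0.0]
contact_force: [-1.7, -1.3, 1.0]
opening: 0.401
finger_force: 20.0
```

```bash
cat >> h.py <<'E'
O=np.array([.5234,-.0959]);EY=np.array([.1398,.9902]);EX=np.array([.9902,-.1398])
def rs():
    s=r.get_state(); p=s['tool_pos'][:2]-O; f=s['contact_force'][:2]; x=R.from_quat(s['eef_rot']).apply([1,0,0])
    print(round(s['clock'],2),'rig mm',(1e3*p@EX).round(2),(1e3*p@EY).round(2),'z',s['tool_pos'][2].round(4),'Frig',(f@EX).round(2),(f@EY).round(2),'Mz',s['moment'][2].round(3),'yaw',np.arctan2(x[1],x[0]).round(3),'q7',s['q'][6].round(2),'op',round(s['opening'],3),'ff',round(s['finger_force'],1), 'tool dir of rig y',R.from_quat(s['eef_rot']).inv().apply([*EY,0]).round(3))
E
python3 -c "
from h import *
rs()"
```

```text
3.98 rig mm -0.86 -5.72 z 0.0581 Frig -1.49 -1.55 Mz -0.059 yaw 1.432 q7 -0.55 op 0.401 ff 20.0 tool dir of rig y [ 1.     0.001 -0.   ]
```

Emit:
{"name": "carry_out", "arguments": {"plan": [{"rot": [0,0,0],"xyz": [0.001,0,0],"grip": 255},{"rot": [0,0,0],"xyz": [0.002,0,0],"grip": 255},{"rot": [0,0,0],"xyz": [0.003,0,0],"grip": 255},{"rot": [0,0,0],"xyz": [0.004,0,0],"grip": 255},{"rot": [0,0,0],"xyz": [0.004,0,0],"grip": 255},{"rot": [0,0,0],"xyz": [0.004,0,0],"grip": 255}]}}

```text
clock: 4.48
tool_pos: [0.5223, -0.0976, 0.0581]
eef_rot: [0.755, 0.656, -0.0, -0.0]
contact_force: [-2.5, -1.8, 2.5]
opening: 0.403
finger_force: 20.0
```

```bash
python3 -c "
from h import *
rs()"
```

```text
4.48 rig mm -0.87 -1.8 z 0.0581 Frig -2.18 -2.11 Mz -0.011 yaw 1.432 q7 -0.56 op 0.403 ff 20.0 tool dir of rig y [ 1.     0.001 -0.   ]
```

Emit:
{"name": "carry_out", "arguments": {"plan": [{"rot": [0,0,0],"xyz": [0.001,0,0],"grip": 255},{"rot": [0,0,0],"xyz": [0.002,0,0],"grip": 255},{"rot": [0,0,0],"xyz": [0.003,0,0],"grip": 255},{"rot": [0,0,0],"xyz": [0.003,0,0],"grip": 255},{"rot": [0,0,0],"xyz": [0.003,0,0],"grip": 255}]}}

```text
clock: 4.9
tool_pos: [0.5226, -0.0953, 0.0581]
eef_rot: [0.755, 0.656, -0.001, 0.0]
contact_force: [-2.9, -4.3, 2.3]
opening: 0.403
finger_force: 20.0
```

```bash
python3 -c "
from h import *
rs()"
```

```text
4.9 rig mm -0.86 0.5 z 0.0581 Frig -2.23 -4.62 Mz 0.004 yaw 1.431 q7 -0.56 op 0.403 ff 20.0 tool dir of rig y [ 1.     0.001 -0.001]
```

Emit:
{"name": "carry_out", "arguments": {"plan": [{"rot": [0,0,0],"xyz": [-0.0005,0,0],"grip": 255},{"rot": [0,0,0.06],"xyz": [-0.0005,0,0],"grip": 255},{"rot": [0,0,0.12],"xyz": [-0.0005,0,0],"grip": 255},{"rot": [0,0,0.18],"xyz": [-0.0005,0,0],"grip": 255},{"rot": [0,0,0.24],"xyz": [-0.0005,0,0],"grip": 255},{"rot": [0,0,0.3],"xyz": [-0.0005,0,0],"grip": 255},{"rot": [0,0,0.3],"xyz": [-0.0005,0,0],"grip": 255}], "squeeze": 30}}

```text
clock: 5.48
tool_pos: [0.5229, -0.0954, 0.0581]
eef_rot: [0.845, 0.535, -0.0, 0.0]
contact_force: [-2.6, -4.4, 1.4]
opening: 0.401
finger_force: 30.0
```

```bash
python3 -c "
from h import *
rs()"
```

```text
5.48 rig mm -0.53 0.44 z 0.0581 Frig -1.98 -4.67 Mz -0.252 yaw 1.129 q7 -0.74 op 0.401 ff 30.0 tool dir of rig y [ 0.955 -0.297 -0.001]
```

Emit:
{"name": "carry_out", "arguments": {"plan": [{"rot": [0,0,0.05],"xyz": [0,0,0],"grip": 255},{"rot": [0,0,0.1],"xyz": [0,0,0],"grip": 255},{"rot": [0,0,0.15],"xyz": [0,0,0],"grip": 255},{"rot": [0,0,0.2],"xyz": [0,0,0],"grip": 255},{"rot": [0,0,0.2],"xyz": [0,0,0],"grip": 255}]}}

```text
clock: 5.9
tool_pos: [0.5231, -0.0955, 0.0581]
eef_rot: [0.894, 0.449, -0.0, 0.0]
contact_force: [-2.5, -4.2, 1.4]
opening: 0.401
finger_force: 30.0
```

```bash
python3 -c "
from h import *
rs()"
```

```text
5.9 rig mm -0.36 0.4 z 0.0581 Frig -1.84 -4.48 Mz -0.073 yaw 0.931 q7 -0.86 op 0.401 ff 30.0 tool dir of rig y [ 0.878 -0.479 -0.001]
```

Emit:
{"name": "carry_out", "arguments": {"plan": [{"rot": [0,0,0.05],"xyz": [0,0,0],"grip": 255},{"rot": [0,0,0.1],"xyz": [0,0,0],"grip": 255},{"rot": [0,0,0.15],"xyz": [0,0,0],"grip": 255},{"rot": [0,0,0.2],"xyz": [0,0,0],"grip": 255},{"rot": [0,0,0.2],"xyz": [0,0,0],"grip": 255}]}}

```text
clock: 6.32
tool_pos: [0.5232, -0.096, 0.0581]
eef_rot: [0.934, 0.357, 0.0, 0.001]
contact_force: [-1.7, -5.5, 0.9]
opening: 0.398
finger_force: 30.0
```

```bash
python3 -c "
from h import *
rs()"
```

```text
6.32 rig mm -0.2 -0.12 z 0.0581 Frig -0.88 -5.72 Mz -0.109 yaw 0.73 q7 -0.97 op 0.398 ff 30.0 tool dir of rig y [ 0.765 -0.644 -0.001]
```

Emit:
{"name": "carry_out", "arguments": {"plan": [{"rot": [0,0,0.05],"xyz": [0,0,0],"grip": 255},{"rot": [0,0,0.1],"xyz": [0,0,0],"grip": 255},{"rot": [0,0,0.15],"xyz": [0,0,0],"grip": 255},{"rot": [0,0,0.15],"xyz": [0,0,0],"grip": 255}]}}

```text
clock: 6.65
tool_pos: [0.5232, -0.0967, 0.0581]
eef_rot: [0.958, 0.286, 0.0, 0.001]
contact_force: [-1.7, -8.0, 0.3]
opening: 0.396
finger_force: 30.0
```

```bash
python3 -c "
from h import *
rs();print(r.get_state()['q'].round(2))"
```

```text
6.65 rig mm -0.06 -0.83 z 0.0581 Frig -0.59 -8.15 Mz -0.23 yaw 0.579 q7 -1.06 op 0.396 ff 30.0 tool dir of rig y [ 0.659 -0.752 -0.002]
[ 0.13  0.86 -0.06  1.98  0.17  0.31 -1.06]
```

Emit:
{"name": "carry_out", "arguments": {"plan": [{"rot": [0,0,0],"xyz": [-0.001,0.001,0],"grip": 255},{"rot": [0,0,0],"xyz": [-0.002,0.0023,0],"grip": 255},{"rot": [0,0,0],"xyz": [-0.002,0.0023,0],"grip": 255},{"rot": [0,0,0],"xyz": [-0.002,0.0023,0],"grip": 255}]}}

```text
clock: 6.98
tool_pos: [0.5228, -0.0993, 0.0581]
eef_rot: [0.958, 0.286, 0.0, 0.001]
contact_force: [-1.6, -6.0, 0.6]
opening: 0.401
finger_force: 30.0
```

```bash
python3 -c "
from h import *
rs()
crop('top',225,170,140,105,5,'t1')"
```

```text
6.98 rig mm -0.12 -3.44 z 0.0581 Frig -0.7 -6.19 Mz -0.149 yaw 0.581 q7 -1.05 op 0.401 ff 30.0 tool dir of rig y [ 0.66  -0.751 -0.001]
```

View pics/t1.png

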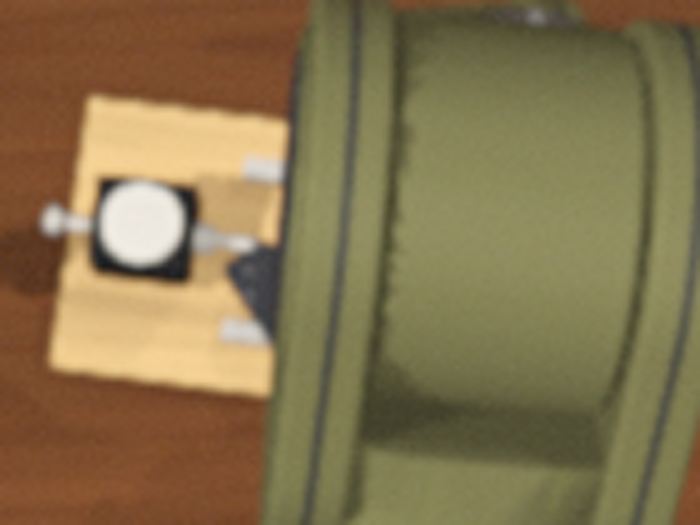

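The tail cap is at crop (53,220), about 5.5 mm further out than at the start. That means roughly 5.5 N of plunger force, which agrees with the wrist force. I keep turning.

Emit:
{"name": "carry_out", "arguments": {"plan": [{"rot": [0,0,0.05],"xyz": [0,0,0],"grip": 255},{"rot": [0,0,0.1],"xyz": [0,0,0],"grip": 255},{"rot": [0,0,0.1],"xyz": [0,0,0],"grip": 255},{"rot": [0,0,0.1],"xyz": [0,0,0],"grip": 255}]}}

```text
clock: 7.37
tool_pos: [0.5229, -0.0994, 0.0581]
eef_rot: [0.971, 0.238, 0.0, 0.001]
contact_force: [-1.8, -6.9, 0.7]
opening: 0.396
finger_force: 30.0
```

```bash
cat >> h.py <<'E'
def tail():
    """plunger press-in (mm) from tail cap shift against the first top picture"""
    a=cv2.imread("pics/top0.png",0).astype(np.float32); b=np.mean([cv2.cvtColor(r.snapshot("top"),cv2.COLOR_RGB2GRAY) for _ in range(3)],0).astype(np.float32)
    t=cv2.resize(a[208:221,233:242],None,fx=8,fy=8,interpolation=cv2.INTER_CUBIC); w=cv2.resize(b[205:224,226:243],None,fx=8,fy=8,interpolation=cv2.INTER_CUBIC)
    _,m,_,l=cv2.minMaxLoc(cv2.matchTemplate(w,t,cv2.TM_CCOEFF_NORMED)); d=np.array(l)/8-[7,3]
    e=back("top",np.array([237,214])+d,.034)-back("top",(237,214),.034); print("tail px",d,"mm",(e[:2]@EY*1e3).round(2),"score",round(m,3))
E
python3 -c "
from h import *
rs(); tail()"
```

```text
7.37 rig mm -0.02 -3.54 z 0.0581 Frig -0.85 -7.04 Mz -0.271 yaw 0.48 q7 -1.11 op 0.396 ff 30.0 tool dir of rig y [ 0.581 -0.814 -0.002]
tail px [-1.75  -0.125] mm 4.69 score 0.794
```

Emit:
{"name": "carry_out", "arguments": {"plan": [{"rot": [0,0,0.05],"xyz": [0,0,0],"grip": 255},{"rot": [0,0,0.1],"xyz": [0,0,0],"grip": 255},{"rot": [0,0,0.1],"xyz": [0,0,0],"grip": 255},{"rot": [0,0,0.1],"xyz": [0,0,0],"grip": 255}]}}

```text
clock: 7.85
tool_pos: [0.5229, -0.0995, 0.0581]
eef_rot: [0.982, 0.189, 0.0, 0.001]
contact_force: [-1.2, -7.0, 0.1]
opening: 0.401
finger_force: 30.0
```

```bash
python3 -c "
from h import *
rs(); "
```

```text
7.85 rig mm 0.04 -3.67 z 0.0581 Frig -0.19 -7.09 Mz -0.319 yaw 0.38 q7 -1.17 op 0.401 ff 30.0 tool dir of rig y [ 0.497 -0.868 -0.002]
```

Emit:
{"name": "carry_out", "arguments": {"plan": [{"rot": [0,0,0.05],"xyz": [0,0,0],"grip": 255},{"rot": [0,0,0.1],"xyz": [0,0,0],"grip": 255},{"rot": [0,0,0.1],"xyz": [0,0,0],"grip": 255},{"rot": [0,0,0.1],"xyz": [0,0,0],"grip": 255}]}}

```text
clock: 8.18
tool_pos: [0.523, -0.0996, 0.0581]
eef_rot: [0.99, 0.139, 0.001, 0.001]
contact_force: [-0.6, -5.6, 1.0]
opening: 0.404
finger_force: 30.0
```

```bash
python3 -c "
from h import *
rs(); "
```

```text
8.18 rig mm 0.08 -3.73 z 0.0581 Frig 0.18 -5.65 Mz -0.356 yaw 0.28 q7 -1.22 op 0.404 ff 30.0 tool dir of rig y [ 0.408 -0.913 -0.002]
```

Emit:
{"name": "carry_out", "arguments": {"plan": [{"rot": [0,0,0.05],"xyz": [0,0,0],"grip": 255},{"rot": [0,0,0.1],"xyz": [0,0,0],"grip": 255},{"rot": [0,0,0.1],"xyz": [0,0,0],"grip": 255},{"rot": [0,0,0.1],"xyz": [0,0,0],"grip": 255}]}}

```text
clock: 8.52
tool_pos: [0.523, -0.0995, 0.0581]
eef_rot: [0.996, 0.09, 0.001, 0.001]
contact_force: [-2.2, -6.5, 0.2]
opening: 0.403
finger_force: 30.0
```

```bash
python3 -c "
from h import *
rs(); tail()"
```

```text
8.52 rig mm 0.13 -3.66 z 0.0581 Frig -1.32 -6.74 Mz -0.32 yaw 0.18 q7 -1.28 op 0.403 ff 30.0 tool dir of rig y [ 0.315 -0.949 -0.002]
tail px [-1.25  0.  ] mm 3.32 score 0.886
```

```bash
cat >> h.py <<'E'
def meas(n=8):
    a=cv2.imread("pics/top0.png",0).astype(np.float32); S=[];I=[]
    for _ in range(n): I.append(cv2.cvtColor(r.snapshot("top"),cv2.COLOR_RGB2GRAY)); S.append(r.get_state())
    b=np.mean(I,0).astype(np.float32); t=cv2.GaussianBlur(a,(0,0),.7)[207:222,232:241]; b=cv2.GaussianBlur(b,(0,0),.7)
    u=(proj("top",[*(O+.1842*EY),.034])-proj("top",[*(O+.1822*EY),.034]))[0]/2  # px per mm
    best=[]
    for mm in np.arange(-1,11,.05):
        p=cv2.getRectSubPix(b,(9,15),(236+u[0]*mm,214+u[1]*mm)); best.append((np.corrcoef(p.ravel(),t.ravel())[0,1],mm))
    sc,mm=max(best); hy=np.mean([(s['tool_pos'][:2]-O)@EY for s in S])*1e3; F=np.mean([s['contact_force'][:2]@EY for s in S])
    print('tail %.2f sc %.3f hub %.2f Fy %.2f  rad-c %.2f'%(mm,sc,hy,F,mm-hy)); rs()
E
python3 -c "
from h import *
meas()"
```

```text
tail 2.00 sc 0.907 hub -3.67 Fy -6.67  rad-c 5.67
9.07 rig mm 0.11 -3.67 z 0.0581 Frig -0.82 -6.24 Mz -0.264 yaw 0.18 q7 -1.28 op 0.402 ff 30.0 tool dir of rig y [ 0.315 -0.949 -0.002]
```

Emit:
{"name": "carry_out", "arguments": {"plan": [{"rot": [0,0,0.05],"xyz": [0,0,0],"grip": 255},{"rot": [0,0,0.1],"xyz": [0,0,0],"grip": 255},{"rot": [0,0,0.1],"xyz": [0,0,0],"grip": 255},{"rot": [0,0,0.1],"xyz": [0,0,0],"grip": 255}]}}

```text
clock: 9.4
tool_pos: [0.5231, -0.099, 0.0581]
eef_rot: [0.999, 0.04, 0.001, 0.001]
contact_force: [-1.3, -5.1, 0.4]
opening: 0.4
finger_force: 30.0
```

```bash
python3 -c "
from h import *
meas()"
```

```text
tail 1.85 sc 0.947 hub -3.15 Fy -5.47  rad-c 5.00
9.8 rig mm 0.17 -3.14 z 0.0581 Frig -0.63 -5.01 Mz -0.322 yaw 0.081 q7 -1.33 op 0.396 ff 30.0 tool dir of rig y [ 0.219 -0.976 -0.001]
```

Emit:
{"name": "carry_out", "arguments": {"plan": [{"rot": [0,0,0.05],"xyz": [0,0,0],"grip": 255},{"rot": [0,0,0.1],"xyz": [0,0,0],"grip": 255},{"rot": [0,0,0.1],"xyz": [0,0,0],"grip": 255},{"rot": [0,0,0.1],"xyz": [0,0,0],"grip": 255}]}}

```text
clock: 10.13
tool_pos: [0.5232, -0.0982, 0.0581]
eef_rot: [1.0, -0.009, 0.001, 0.0]
contact_force: [-0.0, -4.3, 0.0]
opening: 0.399
finger_force: 30.0
```

```bash
python3 -c "
from h import *
meas()"
```

```text
tail 1.55 sc 0.973 hub -2.23 Fy -4.76  rad-c 3.78
10.53 rig mm 0.11 -2.18 z 0.0581 Frig 1.55 -4.8 Mz -0.233 yaw -0.018 q7 -1.39 op 0.398 ff 30.0 tool dir of rig y [ 0.122 -0.993 -0.   ]
```

```bash
cat >> h.py <<'E'
def edge(b):
    b=cv2.GaussianBlur(b.astype(np.float32),(0,0),.7); p=b[211:218,222:242].mean(0); x=np.arange(222,242)
    k=p.argmax() if False else np.argmax(p>120); bg=np.median(p[:4]); pk=p[k:k+4].max(); h=(bg+pk)/2; j=np.argmax(p>h)
    return x[j-1]+(h-p[j-1])/(p[j]-p[j-1])
def meas(n=8):
    S=[];I=[]
    for _ in range(n): I.append(cv2.cvtColor(r.snapshot("top"),cv2.COLOR_RGB2GRAY)); S.append(r.get_state())
    e0=edge(cv2.imread("pics/top0.png",0)); e=edge(np.mean(I,0)); mm=(e0-e)*2.63
    hy=np.mean([(s['tool_pos'][:2]-O)@EY for s in S])*1e3; F=np.mean([s['contact_force'][:2]@EY for s in S])
    print('edge %.2f tail %.2f hub %.2f Fy %.2f  rad-c %.2f'%(e,mm,hy,F,mm-hy)); rs()
E
python3 -c "
from h import *
print((proj('top',[*(O+.1842*EY),.034])-proj('top',[*(O+.1822*EY),.034]))/2)
print(cv2.imread('pics/top0.png',0)[211:218,224:242].mean(0).round())
meas(6)"
```

```text
[[-0.36996167 -0.04603336]]
[ 81.  80.  80.  77.  78.  77.  77.  75.  74.  74.  75.  94. 140. 175.
 180. 174. 178. 184.]
edge 234.57 tail 3.17 hub -2.15 Fy -4.07  rad-c 5.31
10.83 rig mm 0.06 -2.12 z 0.0581 Frig 1.58 -4.78 Mz -0.231 yaw -0.018 q7 -1.39 op 0.399 ff 30.0 tool dir of rig y [ 0.122 -0.993 -0.   ]
```

Emit:
{"name": "carry_out", "arguments": {"plan": [{"rot": [0,0,0.05],"xyz": [0,0,0],"grip": 255},{"rot": [0,0,0.1],"xyz": [0,0,0],"grip": 255},{"rot": [0,0,0.1],"xyz": [0,0,0],"grip": 255},{"rot": [0,0,0.1],"xyz": [0,0,0],"grip": 255}]}}

```text
clock: 11.17
tool_pos: [0.5232, -0.0977, 0.0581]
eef_rot: [0.998, -0.058, 0.001, -0.0]
contact_force: [1.8, -3.7, -4.4]
opening: 0.4
finger_force: 30.0
```

```bash
python3 -c "
from h import *
meas(6)"
```

```text
edge 234.63 tail 3.00 hub -1.82 Fy -3.23  rad-c 4.82
11.47 rig mm 0.07 -1.83 z 0.0581 Frig 4.69 -2.88 Mz -0.015 yaw -0.117 q7 -1.45 op 0.396 ff 30.0 tool dir of rig y [ 0.023 -1.     0.   ]
```

Emit:
{"name": "carry_out", "arguments": {"plan": [{"rot": [0,0,0.05],"xyz": [0,0,0],"grip": 255},{"rot": [0,0,0.1],"xyz": [0,0,0],"grip": 255},{"rot": [0,0,0.15],"xyz": [0,0,0],"grip": 255},{"rot": [0,0,0.15],"xyz": [0,0,0],"grip": 255}]}}

```text
clock: 11.8
tool_pos: [0.5232, -0.0979, 0.0581]
eef_rot: [0.991, -0.134, 0.001, 0.0]
contact_force: [3.0, -3.1, -3.6]
opening: 0.397
finger_force: 30.0
```

```bash
python3 -c "
from h import *
meas(6)"
```

```text
edge 234.63 tail 3.01 hub -1.96 Fy -3.14  rad-c 4.97
12.1 rig mm 0.03 -1.99 z 0.0581 Frig 4.43 -2.71 Mz -0.091 yaw -0.268 q7 -1.53 op 0.399 ff 30.0 tool dir of rig y [-0.127 -0.992  0.   ]
```

Emit:
{"name": "carry_out", "arguments": {"plan": [{"rot": [0,0,-0.06],"xyz": [0,0,0],"grip": 255},{"rot": [0,0,-0.12],"xyz": [0,0,0],"grip": 255},{"rot": [0,0,-0.18],"xyz": [0,0,0],"grip": 255},{"rot": [0,0,-0.24],"xyz": [0,0,0],"grip": 255},{"rot": [0,0,-0.3],"xyz": [0,0,0],"grip": 255},{"rot": [0,0,-0.35],"xyz": [0,0,0],"grip": 255},{"rot": [0,0,-0.35],"xyz": [0,0,0],"grip": 255}]}}

```text
clock: 12.68
tool_pos: [0.5231, -0.0981, 0.0581]
eef_rot: [0.999, 0.042, 0.001, 0.0]
contact_force: [4.2, -4.6, -4.4]
opening: 0.397
finger_force: 30.0
```

```bash
python3 -c "
from h import *
meas(6)"
```

```text
edge 233.68 tail 5.50 hub -2.18 Fy -4.32  rad-c 7.68
12.98 rig mm -0.02 -2.18 z 0.0581 Frig 4.17 -5.03 Mz 0.142 yaw 0.083 q7 -1.33 op 0.4 ff 30.0 tool dir of rig y [ 0.222 -0.975 -0.   ]
```

Emit:
{"name": "carry_out", "arguments": {"plan": [{"rot": [0,0,-0.05],"xyz": [0,0,0],"grip": 255},{"rot": [0,0,-0.1],"xyz": [0,0,0],"grip": 255},{"rot": [0,0,-0.1],"xyz": [0,0,0],"grip": 255}]}}

```text
clock: 13.23
tool_pos: [0.523, -0.0986, 0.0581]
eef_rot: [0.996, 0.092, 0.0, 0.0]
contact_force: [3.5, -4.9, -4.5]
opening: 0.399
finger_force: 30.0
```

```bash
python3 -c "
from h import *
meas(6)"
```

```text
edge 233.41 tail 6.22 hub -2.73 Fy -5.28  rad-c 8.95
13.53 rig mm -0.01 -2.72 z 0.0581 Frig 3.26 -5.29 Mz 0.176 yaw 0.183 q7 -1.28 op 0.4 ff 30.0 tool dir of rig y [ 0.317 -0.948 -0.001]
```

Emit:
{"name": "carry_out", "arguments": {"plan": [{"rot": [0,0,-0.05],"xyz": [0,0,0],"grip": 255},{"rot": [0,0,-0.1],"xyz": [0,0,0],"grip": 255},{"rot": [0,0,-0.1],"xyz": [0,0,0],"grip": 255}]}}

```text
clock: 13.78
tool_pos: [0.5229, -0.099, 0.0581]
eef_rot: [0.99, 0.141, 0.0, 0.001]
contact_force: [2.8, -6.7, -5.1]
opening: 0.399
finger_force: 30.0
```

```bash
python3 -c "
from h import *
meas(6)"
```

```text
edge 233.11 tail 7.02 hub -3.14 Fy -5.75  rad-c 10.16
14.08 rig mm -0.05 -3.14 z 0.0582 Frig 3.67 -6.01 Mz 0.202 yaw 0.283 q7 -1.22 op 0.401 ff 30.0 tool dir of rig y [ 0.41  -0.912 -0.001]
```

Emit:
{"name": "carry_out", "arguments": {"plan": [{"rot": [0,0,-0.05],"xyz": [0,0,0],"grip": 255},{"rot": [0,0,-0.1],"xyz": [0,0,0],"grip": 255},{"rot": [0,0,-0.1],"xyz": [0,0,0],"grip": 255}]}}

```text
clock: 14.33
tool_pos: [0.5228, -0.0993, 0.0581]
eef_rot: [0.982, 0.191, 0.0, 0.001]
contact_force: [3.8, -8.3, -4.8]
opening: 0.402
finger_force: 30.0
```

```bash
python3 -c "
from h import *
meas(6)"
```

```text
edge 232.87 tail 7.64 hub -3.40 Fy -5.98  rad-c 11.04
14.63 rig mm -0.16 -3.41 z 0.0581 Frig 4.14 -6.4 Mz 0.264 yaw 0.383 q7 -1.17 op 0.398 ff 30.0 tool dir of rig y [ 0.5   -0.866 -0.002]
```

Emit:
{"name": "carry_out", "arguments": {"plan": [{"rot": [0,0,-0.05],"xyz": [0,0,0],"grip": 255},{"rot": [0,0,-0.1],"xyz": [0,0,0],"grip": 255},{"rot": [0,0,-0.1],"xyz": [0,0,0],"grip": 255}]}}

```text
clock: 14.88
tool_pos: [0.5227, -0.0993, 0.0581]
eef_rot: [0.971, 0.24, -0.0, 0.001]
contact_force: [3.9, -6.6, -4.4]
opening: 0.396
finger_force: 30.0
```

```bash
python3 -c "
from h import *
meas(6)"
```

```text
edge 233.00 tail 7.28 hub -3.50 Fy -6.29  rad-c 10.78
15.18 rig mm -0.19 -3.47 z 0.0581 Frig 3.79 -6.39 Mz 0.396 yaw 0.483 q7 -1.11 op 0.401 ff 30.0 tool dir of rig y [ 0.584 -0.812 -0.002]
```

Emit:
{"name": "carry_out", "arguments": {"plan": [{"rot": [0,0,-0.05],"xyz": [0,0,0],"grip": 255},{"rot": [0,0,-0.1],"xyz": [0,0,0],"grip": 255},{"rot": [0,0,-0.1],"xyz": [0,0,0],"grip": 255}]}}

```text
clock: 15.43
tool_pos: [0.5226, -0.0993, 0.0581]
eef_rot: [0.958, 0.288, -0.0, 0.001]
contact_force: [3.8, -6.9, -4.5]
opening: 0.399
finger_force: 30.0
```

```bash
python3 -c "
from h import *
meas(6)"
```

```text
edge 233.23 tail 6.69 hub -3.46 Fy -6.15  rad-c 10.14
15.73 rig mm -0.28 -3.47 z 0.0581 Frig 3.85 -6.72 Mz 0.385 yaw 0.583 q7 -1.05 op 0.404 ff 30.0 tool dir of rig y [ 0.662 -0.749 -0.002]
```

Emit:
{"name": "carry_out", "arguments": {"plan": [{"rot": [0,0,-0.05],"xyz": [0,0,0],"grip": 255},{"rot": [0,0,-0.1],"xyz": [0,0,0],"grip": 255},{"rot": [0,0,-0.1],"xyz": [0,0,0],"grip": 255}]}}

```text
clock: 15.98
tool_pos: [0.5226, -0.0992, 0.0581]
eef_rot: [0.942, 0.336, -0.0, 0.001]
contact_force: [3.1, -6.1, -4.9]
opening: 0.4
finger_force: 30.0
```

```bash
python3 -c "
from h import *
meas(6)"
```

```text
edge 233.67 tail 5.54 hub -3.38 Fy -6.05  rad-c 8.92
16.28 rig mm -0.33 -3.4 z 0.0581 Frig 3.22 -6.75 Mz 0.276 yaw 0.683 q7 -1.0 op 0.403 ff 30.0 tool dir of rig y [ 0.733 -0.68  -0.002]
```

Emit:
{"name": "carry_out", "arguments": {"plan": [{"rot": [0,0,0.05],"xyz": [0,0,0],"grip": 255},{"rot": [0,0,0.1],"xyz": [0,0,0],"grip": 255},{"rot": [0,0,0.15],"xyz": [0,0,0],"grip": 255},{"rot": [0,0,0.15],"xyz": [0,0,0],"grip": 255}]}}

```text
clock: 16.62
tool_pos: [0.5228, -0.0993, 0.0581]
eef_rot: [0.965, 0.262, -0.0, 0.001]
contact_force: [2.8, -6.4, -4.3]
opening: 0.401
finger_force: 30.0
```

```bash
python3 -c "
from h import *
meas(6)"
```

```text
edge 233.11 tail 7.01 hub -3.52 Fy -5.60  rad-c 10.54
16.92 rig mm -0.18 -3.55 z 0.0581 Frig 4.02 -5.12 Mz -0.221 yaw 0.53 q7 -1.08 op 0.399 ff 30.0 tool dir of rig y [ 0.621 -0.783 -0.002]
```

Emit:
{"name": "carry_out", "arguments": {"plan": [{"rot": [0,0,0.05],"xyz": [0,0,0],"grip": 255},{"rot": [0,0,0.1],"xyz": [0,0,0],"grip": 255},{"rot": [0,0,0.1],"xyz": [0,0,0],"grip": 255},{"rot": [0,0,0.1],"xyz": [0,0,0],"grip": 255}]}}

```text
clock: 17.25
tool_pos: [0.5228, -0.0995, 0.0582]
eef_rot: [0.977, 0.213, 0.0, 0.001]
contact_force: [3.7, -6.6, -4.6]
opening: 0.399
finger_force: 30.0
```

```bash
python3 -c "
from h import *
meas(6)"
```

```text
edge 233.03 tail 7.22 hub -3.65 Fy -6.28  rad-c 10.87
17.55 rig mm -0.08 -3.63 z 0.0581 Frig 4.72 -5.97 Mz -0.313 yaw 0.43 q7 -1.14 op 0.402 ff 30.0 tool dir of rig y [ 0.54  -0.842 -0.002]
```

Emit:
{"name": "carry_out", "arguments": {"plan": [{"rot": [0,0,0.05],"xyz": [0,0,0],"grip": 255},{"rot": [0,0,0.1],"xyz": [0,0,0],"grip": 255},{"rot": [0,0,0.15],"xyz": [0,0,0],"grip": 255},{"rot": [0,0,0.15],"xyz": [0,0,0],"grip": 255}]}}

```text
clock: 17.88
tool_pos: [0.5228, -0.0996, 0.0581]
eef_rot: [0.99, 0.139, 0.0, 0.001]
contact_force: [4.0, -7.5, -4.7]
opening: 0.402
finger_force: 30.0
```

```bash
python3 -c "
from h import *
meas(6)"
```

```text
edge 233.44 tail 6.13 hub -3.78 Fy -6.04  rad-c 9.91
18.18 rig mm -0.06 -3.76 z 0.0581 Frig 3.85 -6.3 Mz -0.304 yaw 0.28 q7 -1.22 op 0.4 ff 30.0 tool dir of rig y [ 0.408 -0.913 -0.002]
```

Emit:
{"name": "carry_out", "arguments": {"plan": [{"rot": [0,0,0.05],"xyz": [0,0,0],"grip": 255},{"rot": [0,0,0.1],"xyz": [0,0,0],"grip": 255},{"rot": [0,0,0.1],"xyz": [0,0,0],"grip": 255}]}}

```text
clock: 18.43
tool_pos: [0.5229, -0.0996, 0.0581]
eef_rot: [0.996, 0.089, 0.0, 0.001]
contact_force: [4.0, -6.9, -5.1]
opening: 0.4
finger_force: 30.0
```

```bash
python3 -c "
from h import *
meas(6)"
```

```text
edge 233.75 tail 5.31 hub -3.73 Fy -6.42  rad-c 9.04
18.73 rig mm 0.0 -3.72 z 0.0582 Frig 3.64 -7.07 Mz -0.347 yaw 0.18 q7 -1.28 op 0.402 ff 30.0 tool dir of rig y [ 0.315 -0.949 -0.002]
```

Emit:
{"name": "carry_out", "arguments": {"plan": [{"rot": [0,0,-0.06],"xyz": [0,0,0],"grip": 255},{"rot": [0,0,-0.12],"xyz": [0,0,0],"grip": 255},{"rot": [0,0,-0.18],"xyz": [0,0,0],"grip": 255},{"rot": [0,0,-0.24],"xyz": [0,0,0],"grip": 255},{"rot": [0,0,-0.26],"xyz": [-0.0005,0.0016,0],"grip": 255},{"rot": [0,0,-0.26],"xyz": [-0.001,0.0032,0],"grip": 255},{"rot": [0,0,-0.26],"xyz": [-0.0016,0.0047,0],"grip": 255},{"rot": [0,0,-0.26],"xyz": [-0.0016,0.0047,0],"grip": 255}]}}

```text
clock: 19.4
tool_pos: [0.5223, -0.1029, 0.0582]
eef_rot: [0.976, 0.219, 0.0, 0.0]
contact_force: [3.2, -3.3, -5.6]
opening: 0.397
finger_force: 30.0
```

```bash
python3 -c "
from h import *
meas(6)"
```

```text
edge 234.21 tail 4.12 hub -7.07 Fy -3.89  rad-c 11.19
19.7 rig mm -0.18 -7.07 z 0.0581 Frig 3.76 -3.39 Mz 0.197 yaw 0.443 q7 -1.13 op 0.399 ff 30.0 tool dir of rig y [ 0.55  -0.835 -0.   ]
```

Emit:
{"name": "carry_out", "arguments": {"plan": [{"rot": [0,0,0],"xyz": [-0.0004,0.001,0],"grip": 255},{"rot": [0,0,0],"xyz": [-0.0007,0.0022,0],"grip": 255},{"rot": [0,0,0],"xyz": [-0.0007,0.0027,0],"grip": 255},{"rot": [0,0,0],"xyz": [-0.0007,0.0027,0],"grip": 255}], "squeeze": 15}}

```text
clock: 20.03
tool_pos: [0.522, -0.1049, 0.0581]
eef_rot: [0.976, 0.22, -0.0, -0.0]
contact_force: [2.2, -0.4, -3.1]
opening: 0.406
finger_force: 15.0
```

```bash
python3 -c "
from h import *
meas(6)"
```

```text
edge 234.88 tail 2.34 hub -9.28 Fy 0.17  rad-c 11.62
20.33 rig mm -0.12 -9.43 z 0.0581 Frig 2.09 0.48 Mz 0.085 yaw 0.442 q7 -1.12 op 0.403 ff 15.0 tool dir of rig y [ 0.55  -0.835  0.   ]
```

Emit:
{"name": "carry_out", "arguments": {"plan": [{"rot": [0,0,0],"xyz": [0,0,0],"grip": 140},{"rot": [0,0,0],"xyz": [0,0,0],"grip": 130},{"rot": [0,0,0],"xyz": [0,0,0],"grip": 100},{"rot": [0,0,0],"xyz": [0,0,0],"grip": 60},{"rot": [0,0,0],"xyz": [0,0,0],"grip": 20},{"rot": [0,0,0],"xyz": [0,0,0],"grip": 20},{"rot": [0,0,0],"xyz": [0,0,0],"grip": 20},{"rot": [0,0,0],"xyz": [0,0,0],"grip": 20}], "squeeze": 5}}

```text
clock: 21.0
tool_pos: [0.5223, -0.1056, 0.0581]
eef_rot: [0.976, 0.219, -0.0, 0.0]
contact_force: [-0.1, -0.6, 0.0]
opening: 0.911
finger_force: 0.0
```

```bash
python3 -c "
from h import *
meas(6)"
```

```text
edge 235.14 tail 1.67 hub -9.74 Fy 0.09  rad-c 11.42
21.3 rig mm 0.3 -9.73 z 0.0581 Frig 0.41 -0.58 Mz 0.037 yaw 0.442 q7 -1.12 op 0.923 ff 0.0 tool dir of rig y [ 0.55  -0.835 -0.   ]
```

Emit:
{"name": "carry_out", "arguments": {"plan": [{"rot": [0,0,0],"xyz": [0,0,-0.01],"grip": 20},{"rot": [0,0,0],"xyz": [0,0,-0.03],"grip": 20},{"rot": [0,0,0],"xyz": [0,0,-0.06],"grip": 20},{"rot": [0,0,0],"xyz": [0,0,-0.09],"grip": 20},{"rot": [0,0,0],"xyz": [0,0,-0.12],"grip": 20},{"rot": [0,0,0],"xyz": [0,0,-0.12],"grip": 20},{"rot": [0,0,0],"xyz": [0,0,-0.12],"grip": 20}]}}

```text
clock: 21.88
tool_pos: [0.5234, -0.1058, 0.1803]
eef_rot: [0.976, 0.219, 0.002, 0.001]
contact_force: [0.0, -0.7, -0.4]
opening: 0.924
finger_force: 0.0
```

```bash
python3 -c "
from h import *
meas(6); crop('side',220,150,160,120,5,'s2')"
```

```text
edge 235.14 tail 1.66 hub -9.75 Fy 0.35  rad-c 11.41
22.18 rig mm -0.49 -9.71 z 0.177 Frig 0.07 0.25 Mz -0.016 yaw 0.442 q7 -1.1 op 0.922 ff 0.0 tool dir of rig y [ 0.55  -0.835 -0.   ]
```

View pics/s2.png

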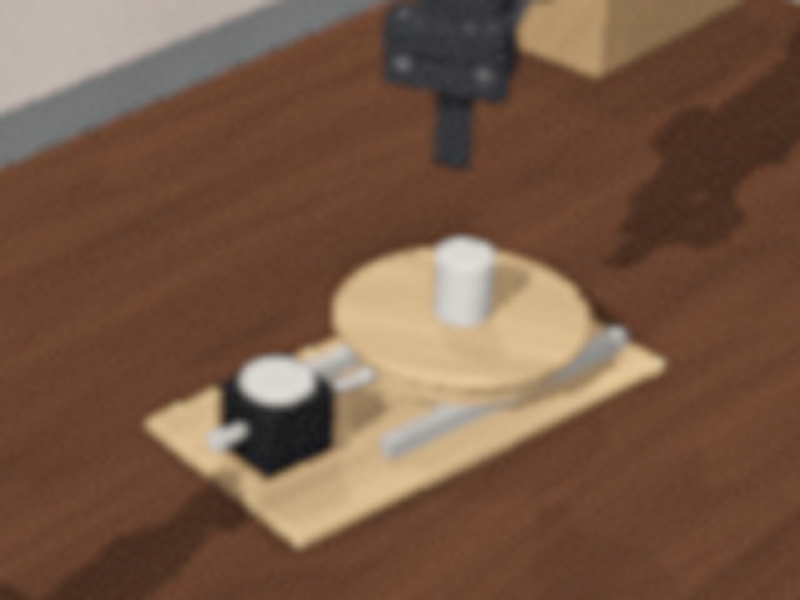

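The knob is at crop (464,280), the gripper is clear above it, and the tail cap at (228,437) still sticks out by about 1.7 mm. So the plunger is resting on the rim at about the 1.5 N balance force, and it isn't moving. I'm handing in.

```bash
python3 -c "
from plant import r
print(r.finish_job())"
```

```text
the job is handed in; nothing more can be done
None
```

I handed the job in with the high spot resting against the plunger tip to within about 0.02 rad (roughly 1.5 mm along the rim) by my measurements, at about 1.5 N; I saw no sign of more than about 10 N on the plunger, nothing else was touched, and no verdict came back.

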